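# Tuck the missing trunking lid under the joint cover and hold it down

## Robot

A 6-joint arm with a two-finger parallel gripper is mounted at the origin on the work surface. World frame = base frame: x ahead of the robot, y to its left, z up, the work surface at z = 0. Lengths are in m, angles in rad, forces in N, time in s.
With the tool pointing down it reaches from about 0.35 to 0.775 m from the base axis. Payload 5.5 kg.
Tool frame: the origin (TCP) lies midway between the tips of the shut fingers; the grasp point (between the pads) lies behind it (robot.tcp_to_grasp is the z of the grasp point in the tool frame, in m); z points along the fingers, y is the line along which they close (so a half turn about z gives the same grasp; the last joint's range is limited). The gripper opens to 85 mm and grips with 20 to 120 N. Pads are 22 mm wide; open, the fingers measure 114 mm over their backs; the gripper's body (76 mm by 85 mm) begins 54 mm behind the grasp point. The pads swing forward as they close: fully open they stand 13 mm farther back than shut.
Start: joints at [-1.305, 0.313, 0.046, 1.304, 0, 1.431], TCP at [0.227, -0.528, 0.231] pointing down, gripper open.
Joint ranges: [-2.76, 2.76], [-0.86, 1.69], [-1.03, 1.26], [-2.2, 2.34], [-1.47, 1.5], [-3.14, 3.14]. Speed limits (rad/s): [2.57, 2.57, 3.14, 3.14, 3.14, 3.14].

## Interface

Orientations are given as a unit quaternion [w, x, y, z].
In Python, from cell import monitor, capture, finish_job, robot gives the robot as it stands. The module is installed in compiled form; this text tells all that it offers.
- The arm moves only by the tool play_rows, never from a script. Its argument "commands" is text: rows parted by semicolons, each of 7 numbers parted by spaces: the turn, a rotation vector about the tool's x, y, z in rad, then the shift along the tool's x, y, z in cm, then the closure, from 0 (fully open) to 1 (shut). In form: wx wy wz tx ty tz claw; .... A call has 1 to 8 rows; each row shifts and turns the commanded pose from where the row before left it, along the tool's axes as they then stand; what a row does not reach is not made up. A row lasts 1/8 s, in which the tool goes at most 62.5 mm and 10.7 degrees, less where a joint would pass 70% of its speed; a pose out of reach is approached as far as the arm can. A call is refused whole if a number of a shift passes 6.25 or a number of a turn 0.188, either way. A call with a gripper value outside its range is refused whole. The fingers move at their own pace and stop on an object; "grip_force" is the grip in N (left out, the last holds). Time passes only in rows, so rows that do not move let the fingers close. It gives the time, the measured TCP pose, the force, the opening and the grip force at its end, in the units of the state.
- monitor.read_state(): the state, without advancing time (a new reading comes with each control period).
- capture(name): name is "side" or "top"; returns a dict with "color" (400x640x3 uint8, blue, green, red), "z_map" (400x640 float32, m along the optical axis (not along the pixel's ray), 0 where there is no reading), "mtx" (3x3 intrinsics, pixels), "extrinsics" (4x4, takes a point from world to camera coordinates). Camera axes: x right, y down, z forward; pixel columns grow to the right and rows downward; lengths in m; the calibration is good to about 2 mm. A picture is of the moment at which its call begins.
- finish_job(): hands the job in; it is judged then, once.
The state is a dict: "t": time; "joints": joint angles; "qvel": joint speeds; "tau": joint torques, N m; "tool_pos": TCP position; "tool_rot": TCP orientation; "wrist_force": force on the tool from outside, world axes, zero at the start; "wrist_torque": the same for the moment, N m; "finger_gap": finger opening in m; "gripper_force": force on a finger pad.
Only numpy, scipy, OpenCV 4.12 (cv2) and the standard library are available. Lean on these libraries where they do the work, as an engineer would, in place of code of your own. Each camera call takes 0.05 s, during which the arm holds its last target. There are 200 camera calls.

## Task

One bay of the bench trunking is open: pick from the three loose lids the one whose length fits it, tuck one end under the blue joint cover that laps over the bay without prying the cover up, and lay the lid down flat on the trunking with its other end close up against the outlet box (no more than a few millimetres of gap). Finish still holding it there, pressed down firmly onto the trunking so that a colleague can turn the screws: do not let go or ease off at the end. Leave the other two lids and the lab ware around where they are.

Things in the scene. Friction and masses are not known exactly. Their poses are not given: they have to be found in the camera images.
- trunking: Grey bench trunking, fixed: an open-topped channel 50 mm wide outside, 50 mm tall, 630 mm long, rims 4 mm thick. Origin on the bench under the middle of the open bay; x across, y along it towards the blue joint cover, z up. A grey outlet box on it (62 mm wide, 58 mm tall, so 8 mm above the rims) fills y from -170 to -80 mm; the lap's edge is at y = +80 mm, so the bay is 160 mm long.
- bay (a point): Middle of the open bay, on the centre line at rim height, 50 mm above the bench; axes as the trunking. A lid rests with the underside of its top on the rims, skirts outside them with 2 mm play each side, its centre then 3 mm below this point. The 180 mm lid reaching up to the outlet box has its centre 10 mm towards +y and 20 mm of it under the lap; it may go a few mm further.
- lap_lip (a point): Edge of the blue joint cover: middle of its underside, 80 mm from the bay's middle and 9 mm above the rims (5 mm to spare over a 4 mm lid top). The plate is 64 mm wide, 3 mm thick; a flared lip in front of the edge slopes up, 8 mm out and 9 mm high. Under the lap there is 36 mm of depth, to a stop 116 mm from the bay's middle, where it is fixed on the neighbouring white lid.
- joint_cover (a joint): Angle (rad) by which the neighbouring lid with the blue joint cover is pried up: 0 lying down, grows as it lifts. It is screwed only at its far end, 320 mm from the bay's middle, and springy: 0.004 rad is 1 mm at the lapping edge; about 2 N there starts to lift it.
- lid150_mid (a point): White loose lid, 150 mm long (too short). Cap profile 60 wide, 14 tall: 4 mm top, full length; 3 mm skirts along both long sides hang 10 mm below it, 54 mm apart, ending 25 mm short of both ends. Starts on the bench on its skirts. This point: its centre, 7 mm above the skirts' foot; x across, y along, z up. Ends alike; 0.07 to 0.14 kg.
- lid180_mid (a point): White loose lid, 180 mm long (the one that fits). Cap profile 60 wide, 14 tall: 4 mm top, full length; 3 mm skirts along both long sides hang 10 mm below it, 54 mm apart, ending 25 mm short of both ends. Starts on the bench on its skirts. This point: its centre, 7 mm above the skirts' foot; x across, y along, z up. Ends alike; 0.07 to 0.14 kg.
- lid210_mid (a point): White loose lid, 210 mm long (too long). Cap profile 60 wide, 14 tall: 4 mm top, full length; 3 mm skirts along both long sides hang 10 mm below it, 54 mm apart, ending 25 mm short of both ends. Starts on the bench on its skirts. This point: its centre, 7 mm above the skirts' foot; x across, y along, z up. Ends alike; 0.07 to 0.14 kg.
- reagent_bottle: Clear reagent bottle with orange cap, 64 mm across, 150 mm tall, standing beyond the trunking; origin at the centre of its underside.
- tip_box: Blue pipette tip box with clear cover, 85 x 124 x 72 mm, standing on the bench to the robot's right; origin at the centre of its underside.
- tube_rack: White rack with six green-capped tubes, 70 x 150 mm, 106 mm tall, standing beyond the trunking; origin at the centre of its underside.
Not all that is in view belongs to the job. Leave any yellow look-alike of the part that bears lid180_mid alone.

How it is judged:
By the outcome, as a careful person would: the job done as asked, in the order asked, and still so for the second after the job is handed in, while the arm keeps its last pose, push and grip.
It also fails if it takes over 42 s, if anything falls off the work surface, if the arm or the gripper's body presses on something with over 40 N, if the wrist force passes 120 N, or if a joint passes its speed limit or range.

## Working session

There is one attempt and no reset: what is moved stays moved. The work goes in short steps, Python scripts to look and compute and a tool call to move; the robot and the scene stay as the last step left them, time stands still between calls to the robot, and variables do not carry over. Pictures are saved under pics/ and viewed, at most 10 in all, crops included, and the job is handed in when it is done.

Besides the shell and the picture viewer there is one more tool, called after "Call:" as name(argument=value, ...) on one line, values as JSON. play_rows: Moves the arm, as the interface text tells. Its arguments: {"type":"object","properties":{"commands":{"type":"string"},"grip_force":{"type":"number"}},"required":["commands"]}

```bash
mkdir -p pics; cat > h.py <<'E'
import numpy as np,cv2
from cell import monitor,capture,finish_job,robot
def ray(c,uv,z):
    E=c["extrinsics"];R=E[:3,:3];t=E[:3,3];o=-R.T@t
    d=R.T@np.linalg.inv(c["mtx"])@np.array([uv[0],uv[1],1.]);return o+d*(z-o[2])/d[2]
def cloud(c):
    E=c["extrinsics"];z=c["z_map"];v,u=np.mgrid[:400,:640]
    p=np.stack([u*z,v*z,z],-1)@np.linalg.inv(c["mtx"]).T
    return (p-E[:3,3])@E[:3,:3]
E
python3 - <<'E'
from h import *
print(robot.tcp_to_grasp, monitor.read_state())
for n in("top","side"):
    c=capture(n);cv2.imwrite(f"pics/{n}0.png",c["color"]);np.savez(f"{n}0.npz",**c);print(c["mtx"],c["extrinsics"])
E
```

```text
-0.0187 {'t': 0.0, 'joints': array([-1.30455219e+00,  3.14012618e-01,  4.49425194e-02,  1.30361483e+00,
       -1.44879274e-05,  1.43117407e+00]), 'qvel': array([-0.00100085, -0.00062975, -0.00090986,  0.0008278 ,  0.00011535,
        0.0004023 ]), 'tau': array([ 9.64690917e-04, -4.80630398e+01,  2.98531258e+01,  1.94424408e-02,
       -8.41482711e-05,  1.28632482e-05]), 'tool_pos': array([ 0.22685151, -0.52777574,  0.23038703]), 'tool_rot': array([-9.41950216e-04,  9.79479189e-01,  2.01543114e-01, -6.69740614e-05]), 'wrist_force': array([-0.07042302, -0.62916574, -0.17433234]), 'wrist_torque': array([-0.00614353,  0.02249077,  0.01809213]), 'gripper_force': 0.0, 'finger_gap': 0.0857476236634149}
[[460.43582106   0.         327.65951846]
 [  0.         460.43582106 208.16519137]
 [  0.           0.           1.        ]] [[-0.00925886 -0.99992415  0.00812183 -0.07468073]
 [-0.99373169  0.008296   -0.11148321  0.53234797]
 [ 0.11140738 -0.00910313 -0.99373313  1.2143868 ]
 [ 0.          0.          0.          1.        ]]
[[399.43662739   0.         317.69998998]
 [  0.         399.43662739 200.1826164 ]
 [  0.           0.           1.        ]] [[-0.98059535 -0.19559169 -0.01329128  0.481118  ]
 [-0.10432685  0.57803705 -0.80931396  0.15912852]
 [ 0.16597793 -0.79222286 -0.5872259   0.95173446]
 [ 0.          0.          0.          1.        ]]
```

View pics/top0.png

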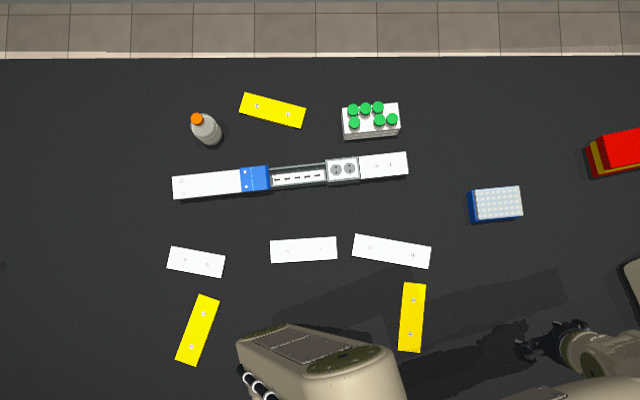

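View pics/side0.png

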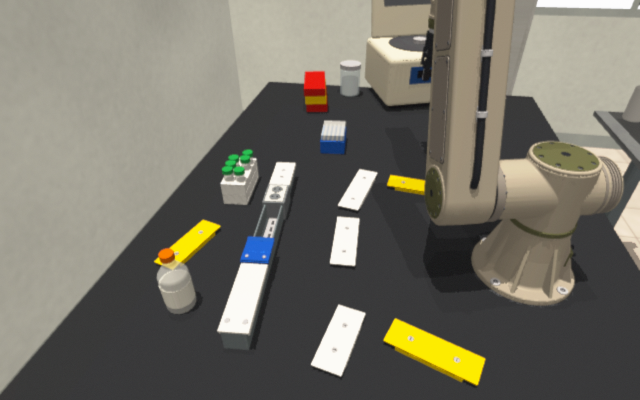

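The white loose lids are at top-view pixels (196,262), (303,250) and (391,251). The yellow look-alikes at (272,110), (197,330) and (412,317) are to be left alone. The bay runs from the blue cover's edge at about (270,178) to the outlet box at about (327,170). Next I'll measure the lid lengths and the trunking.

```bash
python3 - <<'E'
from h import *
c=dict(np.load("top0.npz"));im=c["color"];hsv=cv2.cvtColor(im,cv2.COLOR_BGR2HSV)
w=((hsv[...,1]<40)&(hsv[...,2]>185)).astype(np.uint8)
def rect(m,z,lo=300,ys=(60,280)):
    for k in cv2.findContours(m,cv2.RETR_EXTERNAL,cv2.CHAIN_APPROX_NONE)[0]:
        if cv2.contourArea(k)<lo: continue
        p=np.array([ray(c,q[0],z)[:2] for q in k]).astype(np.float32)
        r=cv2.minAreaRect(p);b=cv2.boxPoints(r)
        e=max((b[1]-b[0],b[2]-b[1]),key=np.linalg.norm)
        print(k.mean((0,1)).round(),"c",np.round(r[0],4),"size",np.round(r[1],4),"long dir deg",round(np.degrees(np.arctan2(e[1],e[0]))%180,2))
w[:200]=0
print("lids");rect(w,.014)
b=((hsv[...,0]>95)&(hsv[...,0]<125)&(hsv[...,1]>120)&(hsv[...,2]>90)).astype(np.uint8)
b[:,400:]=0
print("blue z=.062");rect(b,.062,200)
P=cloud(c)
w2=((hsv[...,1]<40)&(hsv[...,2]>185)).astype(np.uint8);w2[200:]=0;w2[:150]=0
print("trunk whites z .054");rect(w2,.054,200)
for u,v in[(255,180),(200,185),(345,170),(392,165),(303,250),(196,262)]:print(u,v,P[v,u].round(4))
# trunking: all points above z .04 in region
m=(P[...,2]>.043)&(P[...,2]<.075)&(P[...,0]>.45)&(P[...,0]<.75);m[:140]=0;m[205:]=0;m[:,:165]=0;m[:,420:]=0
rect(m.astype(np.uint8),.055)
cr=im[140:290,150:450];cv2.imwrite("pics/crop.png",cv2.resize(cr,None,fx=2.6,fy=2.6,interpolation=cv2.INTER_CUBIC))
E
```

```text
lids
[195. 262.] c [0.3918 0.2783] size [0.1494 0.061 ] long dir deg 78.97
[303. 249.] c [ 0.4218 -0.0116] size [0.0611 0.1795] long dir deg 93.3
[391. 251.] c [ 0.4158 -0.2503] size [0.2095 0.061 ] long dir deg 79.46
[499. 208.] c [ 0.5273 -0.5503] size [0.1255 0.0497] long dir deg 89.53
blue z=.062
[254. 178.] c [0.6101 0.114 ] size [0.0673 0.0766] long dir deg 96.28
trunk whites z .054
[498. 194.] c [ 0.5673 -0.5324] size [0.1198 0.0351] long dir deg 89.54
[298. 177.] c [ 0.6132 -0.0018] size [0.029 0.14 ] long dir deg 95.84
[206. 184.] c [0.597  0.2438] size [0.0615 0.1801] long dir deg 95.85
[342. 169.] c [ 0.6362 -0.1203] size [0.0555 0.0827] long dir deg 95.74
[383. 165.] c [ 0.6457 -0.2287] size [0.061  0.1277] long dir deg 95.97
255 180 [0.6049 0.1128 0.0608]
200 185 [0.594 0.26  0.053]
345 170 [ 0.6306 -0.1263  0.0581]
392 165 [ 0.393  -0.068   1.2667]
303 250 [ 0.42   -0.0117  0.014 ]
196 262 [0.3904 0.2762 0.0164]
[290. 175.] c [0.6191 0.0206] size [0.0669 0.6288] long dir deg 95.63
```

View pics/crop.png

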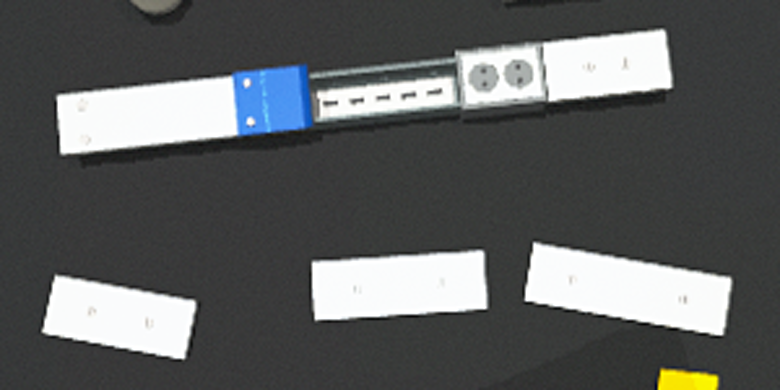

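The middle white lid at (303,250) measures 180 mm, with its centre at (0.422, -0.012) and its direction at 93.3°. The others measure 150 mm and 210 mm. I'll move above it.

```bash
cat >> h.py <<'E'
from scipy.spatial.transform import Rotation as Ro
def delta(pos,phi_deg,pitch=0):
    """total tool-frame shift (cm) BEFORE turn, and turn (rad), to target; pitch = turn about tool y"""
    s=monitor.read_state();q=s["tool_rot"];R=Ro.from_quat([q[1],q[2],q[3],q[0]])
    f=np.radians(phi_deg);T=Ro.from_matrix(np.array([[np.cos(f),np.sin(f),0],[np.sin(f),-np.cos(f),0],[0,0,-1]]).T.T)*Ro.from_rotvec([0,pitch,0])
    d=np.array(pos)-s["tool_pos"]
    print("t",round(s["t"],2),"pos",s["tool_pos"].round(4),"gap",round(s["finger_gap"],4),"F",s["wrist_force"].round(1))
    print("turn",(R.inv()*T).as_rotvec().round(3),"shift now-axes",(R.inv().apply(d)*100).round(2),"after-turn axes",(T.inv().apply(d)*100).round(2))
E
python3 - <<'E'
from h import *
delta((.4218,-.0116,.1),93.3)
E
```

```text
t 0.1 pos [ 0.2268 -0.5279  0.2305] gap 0.0856 F [ 0.1 -0.2  0.7]
turn [-1.000e-03 -1.000e-03 -1.223e+00] shift now-axes [ 38.29 -39.72  13.12] after-turn axes [50.42 22.44 13.05]
```

Call:
play_rows(commands="0 0 0 3.83 -3.97 0 0;0 0 0 3.83 -3.97 0 0;0 0 0 3.83 -3.97 0 0;0 0 0 3.83 -3.97 0 0;0 0 0 3.83 -3.97 0 0;0 0 0 3.83 -3.97 0 0;0 0 0 3.83 -3.97 0 0;0 0 0 3.83 -3.97 0 0")

```text
t: 1.1
tool_pos: [0.3833, -0.1138, 0.2312]
tool_rot: [0.0, 0.98, 0.201, 0.0]
wrist_force: [1.2, -0.7, -0.1]
finger_gap: 0.0856
gripper_force: 0.0
```

Call:
play_rows(commands="0 0 0 3.83 -3.97 0 0;0 0 0 3.83 -3.97 0 0;0 0 -0.175 0 0 1 0.18;0 0 -0.175 0 0 2 0.18;0 0 -0.175 0 0 2 0.18;0 0 -0.175 0 0 2 0.18;0 0 -0.175 0 0 2 0.18;0 0 -0.175 0 0 2 0.18")

```text
t: 2.1
tool_pos: [0.4218, -0.0123, 0.1204]
tool_rot: [-0.0, 0.745, 0.667, -0.0]
wrist_force: [-0.1, 0.1, 0.4]
finger_gap: 0.0699
gripper_force: 0.0
```

Call:
play_rows(commands="0 0 -0.173 0 0 1 0.18;0 0 0 0 0 1 0.18")

```text
t: 2.35
tool_pos: [0.4218, -0.0123, 0.1006]
tool_rot: [-0.0, 0.687, 0.727, -0.0]
wrist_force: [0.2, -0.2, 1.1]
finger_gap: 0.07
gripper_force: 0.0
```

```bash
python3 - <<'E'
from h import *
delta((.4218,-.0116,.03),93.3)
c=capture("side");cv2.imwrite("pics/s1.png",cv2.resize(c["color"][100:320,200:500],None,fx=2.5,fy=2.5))
E
```

```text
t 2.35 pos [ 0.4218 -0.0123  0.1006] gap 0.07 F [ 0.2 -0.2  1.1]
turn [-0.001 -0.    -0.001] shift now-axes [0.07 0.01 7.06] after-turn axes [0.07 0.   7.06]
```

View pics/s1.png

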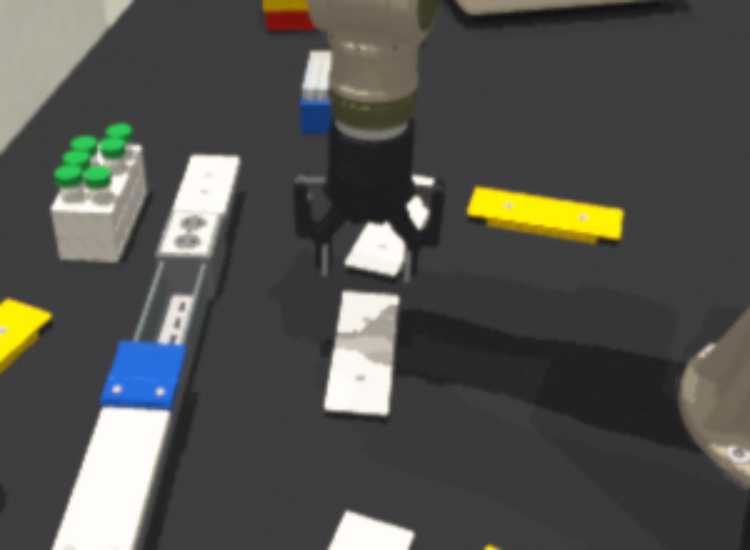

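The open fingers straddle the 180 mm lid at crop pixel (365,350) and line up with it. Going down.

Call:
play_rows(commands="0 0 0 0.07 0 3 0.18;0 0 0 0 0 3 0.18;0 0 0 0 0 2 0.18;0 0 0 0 0 1 0.18;0 0 0 0 0 0.3 0.18;0 0 0 0 0 0.2 0.18;0 0 0 0 0 0 0.18", grip_force=70)

```text
t: 3.28
tool_pos: [0.4227, -0.0118, 0.0068]
tool_rot: [0.001, 0.686, 0.727, 0.0]
wrist_force: [-0.3, -0.6, -0.1]
finger_gap: 0.07
gripper_force: 0.0
```

Call:
play_rows(commands="0 0 0 0 0 0.4 0.18;0 0 0 0 0 0.3 0.18;0 0 0 0 0 0.2 0.18;0 0 0 0 0 0 0.18")

```text
t: 3.78
tool_pos: [0.4219, -0.0117, -0.0029]
tool_rot: [-0.0, 0.686, 0.727, -0.0]
wrist_force: [-0.6, -0.0, 0.5]
finger_gap: 0.0698
gripper_force: 0.0
```

Call:
play_rows(commands="0 0 0 0 0 0 0.35;0 0 0 0 0 0 0.5;0 0 0 0 0 0 0.5;0 0 0 0 0 0 0.5")

```text
t: 4.28
tool_pos: [0.4222, -0.0117, -0.0022]
tool_rot: [0.0, 0.686, 0.727, 0.0]
wrist_force: [-2.1, -0.3, 5.6]
finger_gap: 0.0582
gripper_force: 75.3
```

Call:
play_rows(commands="0 0 0 0 0 -1 0.5;0 0 0 0 0 -3 0.5;0 0 0 0 0 -4 0.5;0 0 0 0 0 -4 0.5;0 0 0 0 0 0 0.5")

```text
t: 4.9
tool_pos: [0.4247, -0.0122, 0.1207]
tool_rot: [0.003, 0.686, 0.727, 0.002]
wrist_force: [0.5, -0.2, -1.2]
finger_gap: 0.0581
gripper_force: 75.3
```

```bash
python3 - <<'E'
from h import *
delta((.6234,.0040,.12),95.9)
for n in("side","top"):
    c=capture(n);np.savez(n+"2.npz",**c);cv2.imwrite(f"pics/{n}2.png",c["color"])
a=cv2.imread("pics/side2.png")[90:330,180:480];b=cv2.imread("pics/top2.png")[120:360,130:430]
cv2.imwrite("pics/both2.png",cv2.resize(np.hstack([a,b]),None,fx=1.33,fy=1.33))
E
```

```text
t 4.9 pos [ 0.4247 -0.0122  0.1207] gap 0.0581 F [ 0.5 -0.2 -1.2]
turn [ 0.007  0.002 -0.045] shift now-axes [ 0.47 19.93  0.2 ] after-turn axes [-0.43 19.93  0.07]
```

View pics/both2.png

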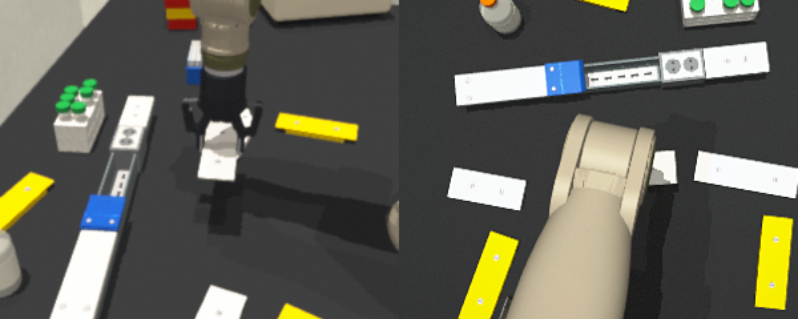

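The lid is held level below the fingers at (218,160) in the left half, and the trunking is clear in both views. Next I'll measure the trunking in both views.

```bash
python3 - <<'E'
from h import *
for n in("top2","side2"):
    c=dict(np.load(n+".npz"));hsv=cv2.cvtColor(c["color"],cv2.COLOR_BGR2HSV);P=cloud(c)
    near=(abs(P[...,0]-.62+.1*P[...,1])<.06)&(P[...,1]>-.33)&(P[...,1]<.37)&(P[...,2]>.03)&(P[...,2]<.09)
    wh=near&(hsv[...,1]<40)&(hsv[...,2]>150)&(abs(P[...,2]-.054)<.012)
    Q={}
    u,v=np.meshgrid(np.arange(640),np.arange(400))
    for nm,m,z in[("blue",near&(hsv[...,0]>95)&(hsv[...,0]<125)&(hsv[...,1]>120),.062),("white",wh&(P[...,1]>.15),.054),("box",near&(P[...,2]>.0555)&(P[...,1]<-.06)&(P[...,1]>-.19)&(hsv[...,1]<60),.058),("end",wh&(P[...,1]<-.18),.054)]:
        k=cv2.findContours(cv2.morphologyEx(m.astype(np.uint8),cv2.MORPH_OPEN,np.ones((3,3))),cv2.RETR_EXTERNAL,cv2.CHAIN_APPROX_NONE)[0]
        k=max(k,key=cv2.contourArea)
        p=np.array([ray(c,q[0],z)[:2] for q in k]).astype(np.float32)
        r=cv2.minAreaRect(p);Q[nm]=np.array(r[0])
        U=np.array([-.1025,.9947]);X=np.array([.9947,.1025])
        s=p@U;l=p@X;print(n,nm,"c",np.round(r[0],4),np.round(r[1],4),"along",np.percentile(s,[2,98]).round(4),"across",np.percentile(l,[2,50,98]).round(4))
    d=Q["white"]-Q["end"];print("dir",np.degrees(np.arctan2(d[1],d[0])).round(2))
E
```

```text
top2 blue c [0.6089 0.1138] [0.0648 0.0755] along [0.0135 0.0883] across [0.5855 0.6252 0.6496]
top2 white c [0.5958 0.2442] [0.0604 0.1798] along [0.0923 0.2712] across [0.5876 0.6193 0.6477]
top2 box c [ 0.6329 -0.1195] [0.0612 0.0893] along [-0.2271 -0.1397] across [0.587  0.6145 0.6476]
top2 end c [ 0.6452 -0.2357] [0.0599 0.1137] along [-0.357  -0.2443] across [0.5879 0.616  0.6475]
dir 95.88
side2 blue c [0.6087 0.1169] [0.0659 0.0847] along [0.0119 0.0961] across [0.5846 0.618  0.65  ]
side2 white c [0.595  0.2452] [0.0625 0.1846] along [0.0913 0.2749] across [0.586 0.613 0.648]
side2 box c [ 0.634  -0.1132] [0.0576 0.0816] along [-0.2179 -0.1372] across [0.5913 0.6237 0.6476]
side2 end c [ 0.6434 -0.2314] [0.0624 0.1098] along [-0.3509 -0.2416] across [0.5853 0.6186 0.647 ]
dir 95.8
```

```bash
cat >> h.py <<'E'
U=np.array([-.1025,.9947]);X=np.array([.9947,.1025]);LAT,ORG,PHI=.6177,-.059,95.85
def lead(Y,h,s,zt=9.2):
    "target TCP for the lid's lead end (mm in trunking axes: Y along, h of top's underside over the rims), slope s"
    c=np.sqrt(1-s*s);y=Y-90*c-(3+zt)*s;z=h+90*s-(3+zt)*c
    p=LAT*X+(ORG+y/1000)*U;delta((*p,.05+z/1000),PHI,-np.arcsin(s))
def where(zt=9.2):
    s=monitor.read_state();q=s["tool_rot"];R=Ro.from_quat([q[1],q[2],q[3],q[0]]).as_matrix();p=s["tool_pos"]
    ctr=p-R[:,2]*zt/1000;ld=ctr+R[:,0]*.09-R[:,2]*.003;tr=ctr-R[:,0]*.09-R[:,2]*.003
    for n,a in(("lead",ld),("trail",tr)):print(n,"Y",round((a[:2]@U-ORG)*1e3,1),"lat",round((a[:2]@X-LAT)*1e3,1),"h",round(a[2]*1e3-50,1))
    print("F",s["wrist_force"].round(1),"M",s["wrist_torque"].round(2),"t",round(s["t"],2))
E
python3 - <<'E'
from h import *
lead(60,50,.1);where()
E
```

```text
t 5.0 pos [ 0.4223 -0.0117  0.1176] gap 0.0584 F [-0.4 -0.5 -1.2]
turn [-0.001 -0.1   -0.044] shift now-axes [-2.59 20.02  2.1 ] after-turn axes [-3.25 19.88  2.41]
lead Y 94.0 lat -194.9 h 79.8
trail Y -85.8 lat -202.9 h 79.9
F [-0.4 -0.5 -1.2] M [-0.03  0.02  0.03] t 5.0
```

Call:
play_rows(commands="0 0 0 -0.52 3 0 0.5;0 0 0 -0.52 4 0 0.5;0 0 0 -0.52 4.5 0 0.5;0 0 0 -0.52 4.5 0 0.5;0 0 0 -0.51 3 0 0.5;0 0 0 0 1.02 0 0.5;0 -0.1 -0.044 0 0 0 0.5;0 0 0 0 0 2 0.5")

```text
t: 6.0
tool_pos: [0.6232, -0.0265, 0.0973]
tool_rot: [0.037, 0.668, 0.742, -0.034]
wrist_force: [-0.5, -0.0, 0.5]
finger_gap: 0.0583
gripper_force: 75.3
```

```bash
python3 - <<'E'
from h import *
for n in("side","top"):
    c=capture(n);np.savez(n+"3.npz",**c);cv2.imwrite(f"pics/{n}3.png",c["color"])
lead(60,50,.1);where()
a=cv2.imread("pics/side3.png")[120:320,190:390]
cv2.imwrite("pics/c3.png",cv2.resize(a,None,fx=3,fy=3,interpolation=cv2.INTER_CUBIC))
E
```

```text
t 6.1 pos [ 0.6204 -0.0271  0.0942] gap 0.0581 F [ 0.2  0.6 -1.5]
turn [-0.009 -0.002  0.001] shift now-axes [ 0.05  0.33 -0.28] after-turn axes [ 0.05  0.34 -0.27]
lead Y 59.2 lat -3.4 h 47.5
trail Y -119.9 lat -3.2 h 65.2
F [ 0.2  0.6 -1.5] M [0.09 0.03 0.04] t 6.1
```

View pics/c3.png

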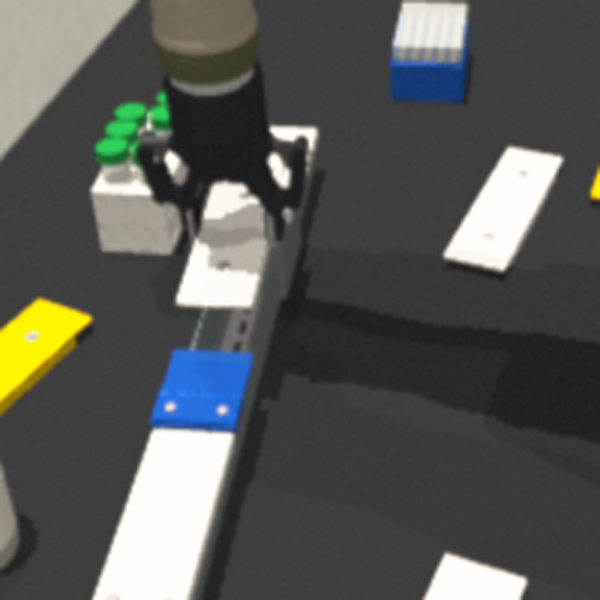

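The held lid's lead end is at crop (178–252,306), in front of and above the blue lap edge at about (210,350), and is in line with the trunking. I'll settle, correct sideways and check the lid's lateral position in the picture.

Call:
play_rows(commands="0 0 0 0 0.2 0 0.5;0 0 0 0 0 0 0.5;0 0 0 0 0 0 0.5")

```text
t: 6.48
tool_pos: [0.626, -0.028, 0.098]
tool_rot: [0.037, 0.669, 0.741, -0.034]
wrist_force: [0.3, 0.1, -1.1]
finger_gap: 0.058
gripper_force: 75.2
```

```bash
python3 - <<'E'
from h import *
lead(60,50,.1);where()
c=capture("side");hsv=cv2.cvtColor(c["color"],cv2.COLOR_BGR2HSV)
z0=monitor.read_state()["tool_pos"][2]
m=((hsv[...,1]<45)&(hsv[...,2]>190)).astype(np.uint8)
n,l,st,ce=cv2.connectedComponentsWithStats(m)
k=l[215,262];print(k,st[k])
k=cv2.findContours((l==k).astype(np.uint8),cv2.RETR_EXTERNAL,cv2.CHAIN_APPROX_NONE)[0][0][:,0]
# lid top plane: height varies along slope; intersect by iteration
R=[]
for q in k:
    z=.1
    for _ in range(4):
        p=ray(c,q,z);Y=p[:2]@U-ORG;z=.05+.048+.004+.1*(.059-Y)
    R.append([Y*1e3,(p[:2]@X-LAT)*1e3])
R=np.array(R);print("Ymax",R[:,0].max())
for a in range(10,60,8):
    r=R[(R[:,0]>a)&(R[:,0]<a+8)][:,1];print(a,r.min().round(1),r.max().round(1),((r.min()+r.max())/2).round(1))
where()
E
```

```text
t 6.47 pos [ 0.626 -0.028  0.098] gap 0.058 F [ 0.3  0.1 -1.1]
turn [-0.001  0.    -0.   ] shift now-axes [ 0.23 -0.21  0.09] after-turn axes [ 0.23 -0.21  0.09]
lead Y 57.8 lat 2.2 h 51.2
trail Y -121.3 lat 2.0 h 69.2
F [ 0.3  0.1 -1.1] M [ 0.12  0.03 -0.02] t 6.47
27 [248 199  28  23 375]
Ymax 58.249740448914494
10 -22.3 32.3 5.0
18 -28.4 31.5 1.5
26 -27.8 32.4 2.3
34 -28.4 32.5 2.0
42 -27.9 32.6 2.4
50 -26.7 31.8 2.6
58 -15.5 -13.1 -14.3
lead Y 57.8 lat 2.1 h 51.1
trail Y -121.3 lat 2.0 h 69.1
F [ 0.2  1.1 -0.9] M [ 0.11  0.02 -0.01] t 6.53
```

Call:
play_rows(commands="0 0 0 0 -0.21 0 0.5;0 0 0 0.15 0 1 0.5;0 0 0 0.16 0 1 0.5;0 0 0 0.16 0 1 0.5;0 0 0 0.16 0 1 0.5;0 0 0 0 0 0 0.5;0 0 0 0 0 0 0.5")

```text
t: 7.4
tool_pos: [0.6234, -0.0257, 0.057]
tool_rot: [0.036, 0.669, 0.741, -0.034]
wrist_force: [0.4, -0.4, -0.7]
finger_gap: 0.0579
gripper_force: 75.2
```

```bash
python3 - <<'E'
from h import *
where();lead(75,6,.1)
E
```

```text
lead Y 60.3 lat -0.2 h 10.2
trail Y -118.8 lat -0.3 h 28.2
F [ 0.4 -0.4 -0.7] M [ 0.1  -0.04  0.03] t 7.4
t 7.4 pos [ 0.6234 -0.0257  0.057 ] gap 0.0579 F [ 0.4 -0.4 -0.7]
turn [-0.002 -0.     0.   ] shift now-axes [1.51 0.02 0.27] after-turn axes [1.51 0.02 0.27]
```

Call:
play_rows(commands="0 0 0 0.5 0 0.1 0.5;0 0 0 0.5 0.02 0.1 0.5;0 0 0 0.6 0 0.1 0.5;0 0 0 0 0 0 0.5;0 0 0 0 0 0 0.5")

```text
t: 8.02
tool_pos: [0.6219, -0.01, 0.0524]
tool_rot: [0.036, 0.669, 0.741, -0.034]
wrist_force: [0.3, -1.3, -0.1]
finger_gap: 0.0584
gripper_force: 75.2
```

```bash
python3 - <<'E'
from h import *
where();lead(80,2.5,.07)
E
```

```text
lead Y 76.0 lat -0.1 h 5.6
trail Y -103.0 lat -0.2 h 23.6
F [ 0.3 -1.3 -0.1] M [ 0.15 -0.03  0.01] t 8.03
t 8.03 pos [ 0.6219 -0.01    0.0524] gap 0.0584 F [ 0.3 -1.3 -0.1]
turn [-0.002  0.03   0.   ] shift now-axes [0.47 0.01 0.54] after-turn axes [0.45 0.01 0.55]
```

Call:
play_rows(commands="0 0.01 0 0.05 0 0.18 0.5;0 0.01 0 0.1 0 0.18 0.5;0 0.01 0 0.15 0 0.18 0.5;0 0 0 0.15 0 0 0.5;0 0 0 0 0 0 0.5;0 0 0 0 0 0 0.5")

```text
t: 8.78
tool_pos: [0.6215, -0.0061, 0.0467]
tool_rot: [0.025, 0.67, 0.742, -0.024]
wrist_force: [0.3, 0.6, -0.6]
finger_gap: 0.0582
gripper_force: 75.2
```

```bash
python3 - <<'E'
from h import *
where();lead(86,1.5,.07);lead(105,1.5,.055)
c=capture("side");cv2.imwrite("pics/c4.png",cv2.resize(c["color"][150:300,200:350],None,fx=4,fy=4,interpolation=cv2.INTER_CUBIC))
E
```

```text
lead Y 79.9 lat -0.1 h 2.6
trail Y -99.7 lat -0.2 h 15.2
F [ 0.3  0.6 -0.6] M [0.13 0.02 0.03] t 8.78
t 8.78 pos [ 0.6215 -0.0061  0.0467] gap 0.0582 F [ 0.3  0.6 -0.6]
turn [-0.002  0.     0.   ] shift now-axes [0.62 0.01 0.07] after-turn axes [0.62 0.01 0.07]
t 8.78 pos [ 0.6215 -0.0061  0.0467] gap 0.0582 F [ 0.3  0.6 -0.6]
turn [-0.002  0.015  0.   ] shift now-axes [2.53 0.01 0.07] after-turn axes [2.53 0.01 0.11]
```

View pics/c4.png

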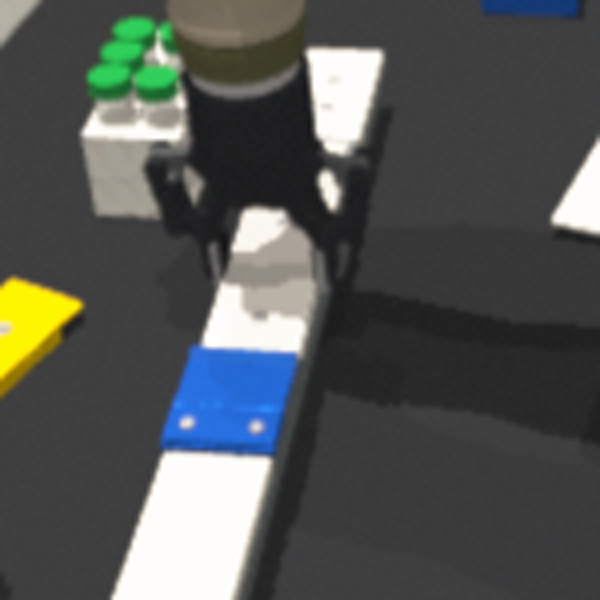

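The lid's lead end now disappears under the blue edge at (245,350), and the cover looks flat. Sliding further in.

Call:
play_rows(commands="0 0 0 0.4 0 0.06 0.5;0 0.005 0 0.4 0 0.03 0.5;0 0.005 0 0.4 0 0.02 0.5;0 0 0 0.4 0 0 0.5;0 0 0 0 0 0 0.5")

```text
t: 9.45
tool_pos: [0.6197, 0.01, 0.0445]
tool_rot: [0.022, 0.67, 0.742, -0.021]
wrist_force: [0.2, 0.6, -1.3]
finger_gap: 0.0577
gripper_force: 75.2
```

```bash
python3 - <<'E'
from h import *
where();lead(106,1.5,.055)
E
```

```text
lead Y 96.0 lat -0.2 h 1.2
trail Y -83.7 lat -0.2 h 12.0
F [ 0.2  0.6 -1.3] M [0.06 0.   0.03] t 9.45
t 9.45 pos [0.6197 0.01   0.0445] gap 0.0577 F [ 0.2  0.6 -1.3]
turn [-0.002  0.005  0.   ] shift now-axes [ 1.    0.02 -0.04] after-turn axes [ 1.    0.02 -0.04]
```

Call:
play_rows(commands="0 0 0 0.35 0 -0.02 0.5;0 0 0 0.35 0.02 -0.02 0.5;0 0 0 0.3 0 0 0.5;0 0 0 0 0 0 0.5;0 0 0 0 0 0 0.5")

```text
t: 10.07
tool_pos: [0.619, 0.0196, 0.0443]
tool_rot: [0.022, 0.67, 0.742, -0.021]
wrist_force: [0.6, -0.0, -1.1]
finger_gap: 0.0582
gripper_force: 75.2
```

```bash
python3 - <<'E'
from h import *
where();lead(106,.8,0)
E
```

```text
lead Y 105.6 lat 0.1 h 1.0
trail Y -74.1 lat -0.0 h 11.9
F [ 0.6 -0.  -1.1] M [ 0.1   0.02 -0.02] t 10.07
t 10.07 pos [0.619  0.0196 0.0443] gap 0.0582 F [ 0.6 -0.  -1.1]
turn [-0.002  0.06  -0.   ] shift now-axes [ 0.13 -0.    0.56] after-turn axes [ 0.1  -0.    0.57]
```

Call:
play_rows(commands="0 0.015 0 0.03 0 0.14 0.5;0 0.015 0 0.03 0 0.14 0.5;0 0.015 0 0.02 0 0.14 0.5;0 0.015 0 0.02 0 0.14 0.5;0 0 0 0 0 0 0.5;0 0 0 0 0 0 0.5")

```text
t: 10.82
tool_pos: [0.6189, 0.0203, 0.0386]
tool_rot: [-0.001, 0.67, 0.742, -0.001]
wrist_force: [-0.3, 0.1, -1.6]
finger_gap: 0.0578
gripper_force: 75.2
```

```bash
python3 - <<'E'
from h import *
where();lead(100,.5,0)
E
```

```text
lead Y 105.8 lat 0.1 h 0.8
trail Y -74.2 lat -0.0 h 0.8
F [-0.3  0.1 -1.6] M [ 0.01 -0.02 -0.04] t 10.82
t 10.82 pos [0.6189 0.0203 0.0386] gap 0.0578 F [-0.3  0.1 -1.6]
turn [-0.002  0.    -0.   ] shift now-axes [-0.58 -0.    0.03] after-turn axes [-0.58 -0.    0.03]
```

Call:
play_rows(commands="0 0 0 -0.2 0 0 0.5;0 0 0 -0.2 0 0 0.5;0 0 0 -0.1 0 0 0.5;0 0 0 0 0 0 0.5;0 0 0 0 0 0 0.5")

```text
t: 11.45
tool_pos: [0.6194, 0.0154, 0.0386]
tool_rot: [-0.001, 0.67, 0.742, -0.001]
wrist_force: [-0.2, -0.7, -1.0]
finger_gap: 0.0581
gripper_force: 75.2
```

Call:
play_rows(commands="0 0 0 -0.1 0 0 0.5;0 0 0 0 0 0 0.5;0 0 0 0 0 0 0.5")

```text
t: 11.82
tool_pos: [0.6194, 0.0147, 0.0386]
tool_rot: [-0.001, 0.67, 0.742, -0.001]
wrist_force: [0.2, 1.9, -0.4]
finger_gap: 0.0581
gripper_force: 75.3
```

Call:
play_rows(commands="0 0 0 -0.1 0 0 0.5;0 0 0 0 0 0 0.5;0 0 0 0 0 0 0.5")

```text
t: 12.2
tool_pos: [0.6194, 0.0146, 0.0386]
tool_rot: [-0.002, 0.67, 0.743, -0.0]
wrist_force: [-1.0, 6.2, -0.8]
finger_gap: 0.0582
gripper_force: 75.3
```

The lid touches the box. Now pressing down.

Call:
play_rows(commands="0 0 0 0.05 0 0 0.5;0 0 0 0 0 0.1 0.5;0 0 0 0 0 0.1 0.5;0 0 0 0 0 0.1 0.5;0 0 0 0 0 0 0.5;0 0 0 0 0 0 0.5", grip_force=110)

```text
t: 12.95
tool_pos: [0.6195, 0.0146, 0.0382]
tool_rot: [-0.001, 0.67, 0.742, -0.0]
wrist_force: [-6.5, 5.7, 15.1]
finger_gap: 0.0568
gripper_force: 120.9
```

Call:
play_rows(commands="0 0 0 0 0 0.1 0.5;0 0 0 0 0 0.1 0.5;0 0 0 0 0 0 0.5;0 0 0 0 0 0 0.5;0 0 0 0 0 0 0.5")

```text
t: 13.58
tool_pos: [0.6196, 0.0147, 0.0381]
tool_rot: [-0.0, 0.67, 0.742, 0.0]
wrist_force: [-9.8, 6.5, 27.5]
finger_gap: 0.0567
gripper_force: 122.2
```

```bash
python3 - <<'E'
from h import *
where()
c=capture("side");cv2.imwrite("pics/c5.png",cv2.resize(c["color"][150:300,200:350],None,fx=4,fy=4,interpolation=cv2.INTER_CUBIC))
E
```

```text
lead Y 100.1 lat 0.1 h 0.4
trail Y -79.9 lat 0.1 h 0.3
F [-9.8  6.5 27.5] M [1.14 2.3  0.04] t 13.57
```

View pics/c5.png

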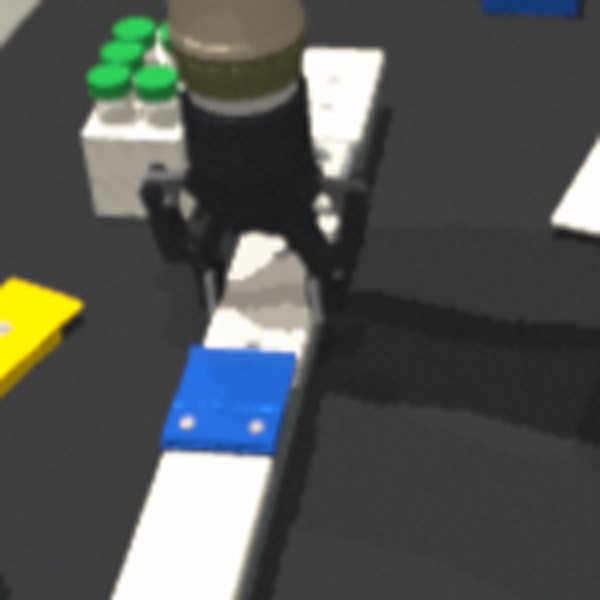

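The lid lies flat: both ends read about 0.3 mm over the rims by the arm's readings, within their error. Its far end is 20 mm under the lap, and the blue cover's edge at (245,350) and its screws are where they were before. The lid is pressed against the box and down with about 27 N, so I'm handing in.

```bash
python3 -c "
from cell import finish_job
print(finish_job())"
```

```text
the job is handed in; nothing more can be done
None
```

I handed the job in with the 180 mm lid tucked 20 mm under the blue joint cover, flat on the trunking, touching the outlet box and still held down at about 27 N; the cover looked unmoved in the last picture, and the judge gave no verdict.

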